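Make up the repair kit

ROBOT

A 6-joint arm with a two-finger parallel gripper is mounted at the origin on a cart in front of the work surface, level with it; the furniture and walls round the work are solid. World frame = base frame: x ahead of the robot, y to its left, z up, the work surface at z = 0. Lengths are in mm, angles in rad, forces in N, time in s.
With the tool pointing down it reaches from about 275 to 1000 mm from the base axis. Payload 8.4 kg.
Tool frame: the origin (TCP) lies at the very end of the fingers, on their centre line; the grasp point (between the pads) lies 19 mm behind it; z points along the fingers, y is the line along which they close (so a half turn about z gives the same grasp; the last joint's range is limited). The gripper opens to 85 mm and grips with 20 to 120 N. Pads are 22 mm wide; open, the fingers measure 114 mm over their backs; the gripper's body (76 mm by 85 mm) begins 54 mm behind the grasp point. The pads swing forward as they close: fully open they stand 13 mm farther back than shut.
Start: joints at [1.231, 0.353, 1.633, -0, 1.155, -0.002], TCP at [207.131, 589.682, 231.281] pointing down, gripper open.
Joint ranges: [-2.63, 2.63], [-0.92, 2.1], [0.06, 2.66], [-1.3, 4.44], [0, 2.69], [-3.02, 3.02]. Speed limits (rad/s): [2.22, 2.22, 2.79, 3.14, 3.14, 3.14].

INTERFACE

Orientations are given as [roll, pitch, yaw] about the fixed x, y, z axes, in that order (R = Rz(yaw) Ry(pitch) Rx(roll)).
In Python, from rig import sensors, grab_frame, camera_params, order gives the robot as it stands. The module is installed in compiled form; this text tells all that it offers.
- The arm moves only by the tool move_arm, never from a script. Its argument "motion" is a list of rows, each a list of 7 numbers: the turn, a rotation vector about the tool's x, y, z in normalised numbers (1 is 4 rad), then the shift along the tool's x, y, z in a scale on which 1.0 is 1 m, then the finger opening in m, from 0 to 0.0854. A call has 1 to 8 rows; each row is the pose to reach, as a shift and turn from the pose commanded when the call began, along the tool's axes at that moment; what a row does not reach only later rows make up. A row lasts 1/8 s, in which the tool goes at most 62.5 mm and 10.7 degrees, less where a joint would pass 70% of its speed; a pose out of reach is approached as far as the arm can. A shift or turn number past 1, either way, is cut back to 1. A call with a gripper value outside its range is refused whole. The fingers move at their own pace and stop on an object; "grip_force" is the grip in N (left out, the last holds). Time passes only in rows, so rows that repeat a pose let the fingers close. It gives the time, the measured TCP pose, the force, the opening and the grip force at its end, in the units of the state.
- sensors.sense(): the state, without advancing time (a new reading comes with each control period).
- grab_frame(name): name is "scene" or "side" or "wrist"; returns (picture, depth): 384x512x3 uint8, red, green, blue; 384x512 float32, mm along the optical axis (not along the pixel's ray), 0 where there is no reading.
- camera_params(name): a dict with "camera_matrix" (3x3 intrinsics, pixels), "world_from_camera" (4x4, takes a point from camera to world coordinates). Camera axes: x right, y down, z forward; pixel columns grow to the right and rows downward; lengths in mm; the calibration is good to about 2 mm. A picture is of the moment at which its call begins: read the wrist's pose just before it. camera_params takes no time and is no camera call; for the wrist camera it gives the pose at the moment of the call.
- order.sign_off(): hands the job in; it is judged then, once.
The state is a dict: "clock": time; "qpos": joint angles; "qvel": joint speeds; "joint_efforts": joint torques, N m; "eef_pos": TCP position; "tcp_rot": TCP orientation; "contact_force": force on the tool from outside, world axes, zero at the start; "wrist_torque": the same for the moment, N m; "opening": opening from 0.0 (shut) to 1.0 (fully open); "grasp_force": force on a finger pad.
Only numpy, scipy, OpenCV 4.12 (cv2) and the standard library are available. Lean on these libraries where they do the work, as an engineer would, in place of code of your own. Each camera call takes 0.05 s, during which the arm holds its last target. There are 200 camera calls.

TASK

Make up the repair kit in the black caddy: stand the large blue capacitor in the red cup, the upright black capacitor in the yellow cup, the block battery in the green cup and the yellow flux bottle in the white cup, each upright on the floor of its cup. Leave the small blue capacitor and the black capacitor that lies on its side where they are; they do not belong to the kit.

Things in the scene. Friction and masses are not known exactly. Their poses are not given: they have to be found in the camera images.
- big_blue_cap: The large blue capacitor: upright round can, 32 mm diameter, 50 mm tall, pale top. Stands on a flat grey mat 4 mm thick. Origin: centre of its underside; z up along the can.
- standing_black_cap: The black capacitor that stands upright: round can, 25 mm diameter, 42 mm tall, pale top. Stands on a flat grey mat 4 mm thick. Origin: centre of its underside; z up along the can.
- block_battery: Small rectangular block battery standing on end, two snap terminals on top: 18 mm (its x) x 26 mm (its y), 48 mm tall with the terminals, plain sides up to 46 mm. Origin: centre of its underside; z up.
- flux_bottle: Small yellow bottle with a black dropper cap, standing: body 21 mm square-ish across its x and y and straight-sided from the base to 30 mm, shoulder to 37 mm, cap 14 mm wide up to 62 mm. Origin: centre of its underside; z up.
- cup_red: Red square plastic cup, fixed in the shallow black caddy. Outside 58 x 58 mm, inside 52 x 52 mm; pocket floor 3 mm and rim 14 mm above the origin. Origin: centre of its underside, 8 mm above the worktop (the grey mat below the caddy is 4 mm thick); z up, x and y along its sides. The cups stand two by two, neighbours 84 mm apart between centres; which colour has which corner changes.
- cup_yellow: Yellow square plastic cup, fixed in the shallow black caddy. Outside 58 x 58 mm, inside 52 x 52 mm; pocket floor 3 mm and rim 14 mm above the origin. Origin: centre of its underside, 8 mm above the worktop (the grey mat below the caddy is 4 mm thick); z up, x and y along its sides. The caddy is 178 x 178 mm (200 mm over its side grips), turned like the cups.
- cup_green: Green square plastic cup, fixed in the shallow black caddy. Outside 58 x 58 mm, inside 52 x 52 mm; pocket floor 3 mm and rim 14 mm above the origin. Origin: centre of its underside, 8 mm above the worktop (the grey mat below the caddy is 4 mm thick); z up, x and y along its sides. The caddy's rim is 16 mm above the mat.
- cup_white: White square plastic cup, fixed in the shallow black caddy. Outside 58 x 58 mm, inside 52 x 52 mm; pocket floor 3 mm and rim 14 mm above the origin. Origin: centre of its underside, 8 mm above the worktop (the grey mat below the caddy is 4 mm thick); z up, x and y along its sides. The ribs between the cups are 8 mm wide, 12 mm above the mat.
- small_blue_cap: Look-alike that stays: the small blue capacitor, upright can 18 mm diameter, 30 mm tall, pale top. Origin: centre of its underside; z up.
- lying_black_cap: Look-alike that stays: a black capacitor lying on its side, 36 mm long (its y), 22 mm across and high. Origin: centre of its underside; z up.

How it is judged (in metres and radians):
At the end, for the whole second after the job is handed in: Each of the four parts stands upright (within 0.12 rad), at rest and released, on the floor of its own cup (origin within 24 mm of the cup's centre, under 7 mm above the cup's origin); the two look-alikes are within 20 mm of where they started (horizontal distance between big_blue_cap and cup_red below 0.024 m and z of big_blue_cap in the frame of cup_red between 0 and 0.007 m and angle between each of big_blue_cap, standing_black_cap, block_battery, flux_bottle's own z axis and vertical below 0.12 rad and linear speed of each of big_blue_cap, standing_black_cap, block_battery, flux_bottle below 0.02 m/s and contact force between each of big_blue_cap, standing_black_cap, block_battery, flux_bottle and the fingers below 0.1 N and horizontal distance between standing_black_cap and cup_yellow below 0.024 m and z of standing_black_cap in the frame of cup_yellow between 0 and 0.007 m and horizontal distance between block_battery and cup_green below 0.024 m and z of block_battery in the frame of cup_green between 0 and 0.007 m and horizontal distance between flux_bottle and cup_white below 0.024 m and z of flux_bottle in the frame of cup_white between 0 and 0.007 m and distance of each of small_blue_cap, lying_black_cap from where it was at the start of the episode below 0.02 m); the robot touches nothing.
It fails at once if the small blue cap was moved more than 20 mm (distance of small_blue_cap from where it was at the start of the episode above 0.02 m).
It fails at once if the lying black cap was moved more than 20 mm (distance of lying_black_cap from where it was at the start of the episode above 0.02 m).
It also fails if it takes over 99 s, if anything falls off the work surface, if the arm or the gripper's body presses on something with over 40 N, if the wrist force passes 120 N, or if a joint passes its speed limit or range.

## Working session

There is one attempt and no reset: what is moved stays moved. The work goes in short steps, Python scripts to look and compute and a tool call to move; the robot and the scene stay as the last step left them, time stands still between calls to the robot, and variables do not carry over. Pictures are saved under pics/ and viewed, at most 14 in all, crops included, and the job is handed in when it is done.

Besides the shell and the picture viewer there is one more tool, called after ">>>" as name(argument=value, ...), one argument or row to a line, values as JSON. move_arm: Moves the arm, as the interface text tells. Its arguments: {"type":"object","properties":{"motion":{"type":"array","items":{"type":"array","items":{"type":"number"}}},"grip_force":{"type":"number"}},"required":["motion"]}

```bash
mkdir -p pics; cat > h.py <<'E'
import numpy as np, cv2
from rig import sensors, grab_frame, camera_params, order
def snap(n,tag):
    p=camera_params(n); im,d=grab_frame(n)
    np.savez(f'pics/{tag}.npz',im=im,d=d,K=p['camera_matrix'],T=p['world_from_camera'])
    cv2.imwrite(f'pics/{tag}.png',im[:,:,::-1]); return im,d
def cloud(tag):
    z=np.load(f'pics/{tag}.npz'); d=z['d']; v,u=np.indices(d.shape)
    K=z['K']; P=np.stack([(u-K[0,2])/K[0,0]*d,(v-K[1,2])/K[1,1]*d,d,np.ones_like(d)],-1)@z['T'].T
    return z['im'],d,P[...,:3]
E
python3 - <<'E'
from h import *
for n in ('scene','side'):snap(n,n+'0'); 
for n in ('scene','side','wrist'):print(n,camera_params(n)['world_from_camera'].round(3).tolist(),camera_params(n)['camera_matrix'][0,0])
a=np.hstack([cv2.imread(f'pics/{n}0.png') for n in('scene','side')]);cv2.imwrite('pics/both.png',cv2.resize(a,(800,300)))
print(sensors.sense())
E
```

```text
scene [[-0.589, -0.349, 0.729, -135.404], [-0.808, 0.253, -0.532, 512.177], [0.001, -0.902, -0.431, 437.105], [0.0, 0.0, 0.0, 1.0]] 475.0169533274729
side [[0.943, -0.212, 0.256, 315.317], [-0.332, -0.592, 0.734, -632.785], [-0.004, -0.778, -0.629, 598.831], [0.0, 0.0, 0.0, 1.0]] 395.6121480442562
wrist [[0.333, 0.904, 0.27, 138.443], [0.943, -0.318, -0.097, 612.288], [-0.002, 0.286, -0.958, 372.946], [0.0, 0.0, 0.0, 1.0]] 281.0146748983959
{'clock': 0.1, 'qpos': array([ 1.23059507e+00,  3.53606110e-01,  1.63406108e+00,  2.35079784e-05,
        1.15521699e+00, -2.38472807e-03]), 'qvel': array([ 0.00096544, -0.0005594 , -0.00278746, -0.00050793,  0.00086287,
       -0.00071956]), 'joint_efforts': array([-1.29359712e-03, -6.06353331e+01, -3.42821181e+01,  9.65628089e-06,
        3.95106807e-03, -3.17794661e-05]), 'eef_pos': array([206.98102157, 589.27017649, 230.61919593]), 'tcp_rot': array([-3.14030118e+00, -2.45746556e-05,  2.80376661e+00]), 'contact_force': array([ 1.39041357,  0.50198083, -0.78780867]), 'wrist_torque': array([-0.00578353,  0.00199091,  0.01154463]), 'grasp_force': 0.0, 'opening': 1.0003933328040966}
```

View pics/scene0.png

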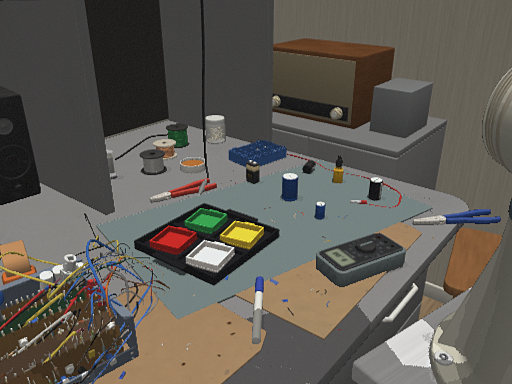

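View pics/side0.png

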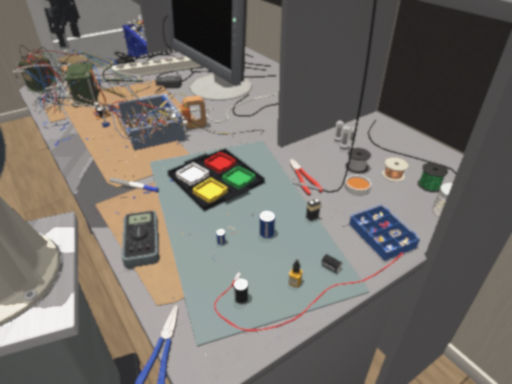

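The scene view shows the cups: red (173,240), green (207,220), yellow (242,235) and white (210,257). The parts are battery (253,172), big blue (290,187), small blue (320,210), lying black (309,167), flux (338,170) and standing black (375,188). The side view shows the same layout, with a vertical cable near (345,180).

```bash
python3 - <<'E'
from h import *
pts={'scene':dict(red=(173,240),green=(207,220),yellow=(242,235),white=(210,257),batt=(253,172),big=(290,187),small=(320,210),lying=(309,167),flux=(338,172),black=(375,188)),
'side':dict(red=(221,162),green=(238,178),yellow=(210,190),white=(193,174),batt=(313,209),big=(267,223),small=(221,237),lying=(332,264),flux=(295,276),black=(241,290))}
for n in pts:
    im,d,P=cloud(n+'0')
    for k,(u,v) in pts[n].items(): print(n,k,P[v,u].round(0))
    M=P.reshape(-1,3); C=im.reshape(-1,3)
    # ortho: x 150..850 up, y 0..800 left ; 1mm/px
    g=np.zeros((600,700,3),np.uint8); ok=(M[:,2]>-20)&(M[:,2]<110)&(d.ravel()>0)
    M=M[ok];C=C[ok];o=np.argsort(M[:,2]);M=M[o];C=C[o]
    r=(800-M[:,0]).astype(int);c=(620-M[:,1]).astype(int)
    k=(r>=0)&(r<600)&(c>=0)&(c<700); g[r[k],c[k]]=C[k][:,::-1]
    cv2.imwrite(f'pics/ortho_{n}.png',g)
# vertical cable
for n,l in (('scene',[(203,y) for y in range(0,190,30)]),):
    im,d,P=cloud(n+'0')
    for u,v in l:
        a=d[v,u-4:u+5]; j=np.argmin(np.where(a>0,a,9e9)); print('cable',v,P[v,u-4+j].round())
E
```

```text
scene red [517. 215.  14.]
scene green [547. 130.  12.]
scene yellow [463. 108.  12.]
scene white [437. 189.  11.]
scene batt [642. -44.  33.]
scene big [531. -56.  36.]
scene small [435. -50.  25.]
scene lying [ 609. -178.   24.]
scene flux [ 538. -199.   31.]
scene black [ 429. -194.   34.]
side red [518. 220.  11.]
side green [539. 136.  11.]
side yellow [462. 116.   8.]
side white [437. 194.  10.]
side batt [648. -62.  38.]
side big [534. -81.  49.]
side small [439. -69.  29.]
side lying [ 621. -203.   22.]
side flux [ 538. -215.   34.]
side black [ 433. -219.   44.]
cable 0 [757.  -2. 377.]
cable 30 [758.  -2. 320.]
cable 60 [761.   0. 260.]
cable 90 [762.   3. 197.]
cable 120 [761.   5. 130.]
cable 150 [762.   8.  60.]
cable 180 [707.  40.  13.]
```

View pics/ortho_side.png

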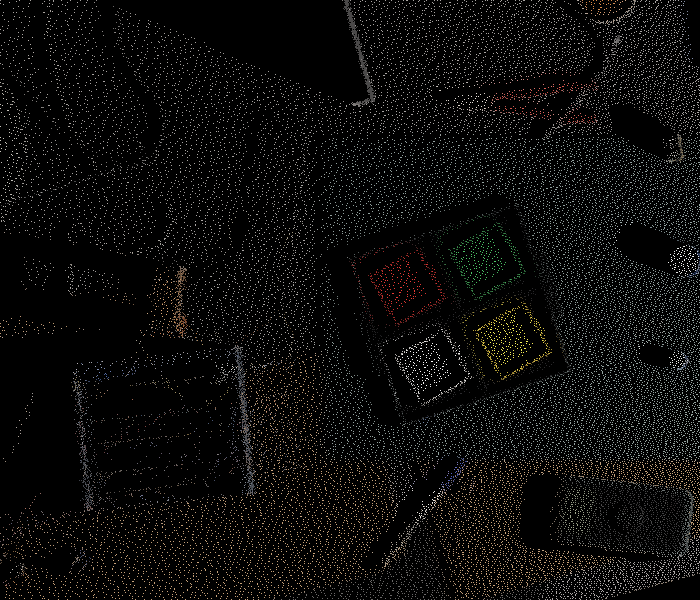

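The manual's scale: turns go in shares of 4 rad. Converting my numbers, 1.233 rad is 0.3083.

>>> move_arm(
  motion=[
    [0, 0, 0.0425, -0.062, -0.059, -0.0025, 0.085],
    [0, 0, 0.085, -0.124, -0.118, -0.005, 0.085],
    [0, 0, 0.13, -0.186, -0.177, -0.0075, 0.085],
    [0, 0, 0.175, -0.248, -0.236, -0.01, 0.085],
    [0, 0, 0.22, -0.31, -0.295, -0.0125, 0.085],
    [0, 0, 0.265, -0.372, -0.354, -0.015, 0.085],
    [0, 0, 0.3083, -0.434, -0.413, -0.0175, 0.085],
    [0, 0, 0.3083, -0.434, -0.413, -0.0175, 0.085],
  ],
)

```text
clock: 1.1
eef_pos: [435.1, 142.7, 246.0]
tcp_rot: [3.141, -0.0, 1.568]
contact_force: [0.7, 0.8, -1.0]
opening: 0.995
grasp_force: 0.0
```

```bash
python3 - <<'E'
from h import *
snap('wrist','w1'); s=sensors.sense(); print(s['eef_pos'],s['tcp_rot'],s['qvel'].round(3),camera_params('wrist')['world_from_camera'].round(2).tolist())
im=cv2.imread('pics/w1.png'); cv2.imwrite('pics/w1b.png',cv2.resize(im,(800,600)))
E
```

```text
[437.93120785 136.97947318 246.28396955] [3.13924482 0.00327519 1.56816457] [ 0.115 -0.001  0.01   0.024  0.     0.173] [[1.0, -0.0, 0.0, 438.14], [-0.0, -0.96, -0.29, 209.15], [0.0, 0.29, -0.96, 388.34], [0.0, 0.0, 0.0, 1.0]]
```

View pics/w1b.png

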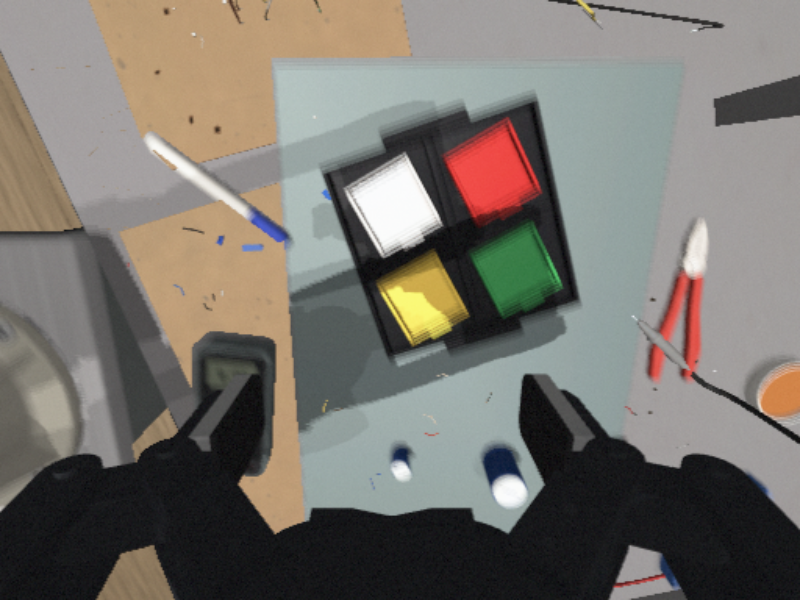

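>>> move_arm(
  motion=[
    [0, 0, 0, -0.05, 0.025, 0, 0.085],
    [0, 0, 0, -0.1, 0.05, 0, 0.085],
    [0, 0, 0, -0.15, 0.075, 0, 0.085],
    [0, 0, 0, -0.2, 0.1, 0, 0.085],
    [0, 0, 0, -0.2, 0.1, 0, 0.085],
    [0, 0, 0, -0.2, 0.1, 0, 0.085],
    [0, 0, 0, -0.2, 0.1, 0, 0.085],
  ],
)

```text
clock: 2.02
eef_pos: [534.0, -54.3, 245.8]
tcp_rot: [-3.141, -0.0, 1.572]
contact_force: [0.1, 0.3, -0.1]
opening: 0.995
grasp_force: 0.0
```

The wrist image shows the cups: white (395,205), red (492,170), yellow (422,298) and green (517,268). The gripper hides the bottom of the frame. Now a still view over the parts.

```bash
python3 - <<'E'
from h import *
snap('wrist','w2'); s=sensors.sense(); print(s['qvel'].round(3),camera_params('wrist')['world_from_camera'].round(2).tolist())
im=cv2.imread('pics/w2.png'); cv2.imwrite('pics/w2b.png',cv2.resize(im,(800,600)))
E
```

```text
[ 0.001 -0.003 -0.002 -0.001  0.    -0.003] [[1.0, 0.0, -0.0, 534.36], [0.0, -0.96, -0.29, 17.44], [-0.0, 0.29, -0.96, 388.2], [0.0, 0.0, 0.0, 1.0]]
```

View pics/w2b.png

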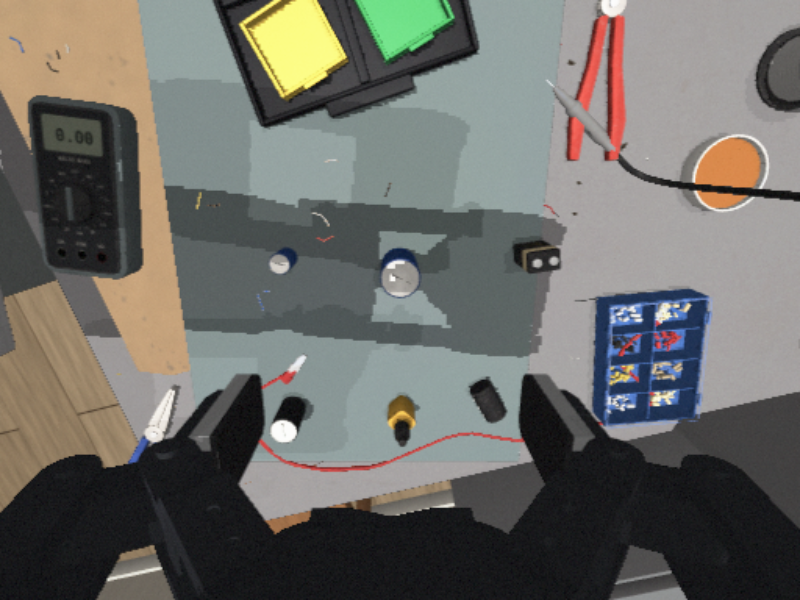

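>>> move_arm(
  motion=[
    [0, 0, 0, -0.05, -0.01, 0, 0.085],
    [0, 0, 0, -0.1, -0.02, 0, 0.085],
    [0, 0, 0, -0.15, -0.03, 0, 0.085],
    [0, 0, 0, -0.15, -0.03, 0, 0.085],
    [0, 0, 0, -0.15, -0.03, 0, 0.085],
    [0, 0, 0, -0.15, -0.03, 0, 0.085],
  ],
)

```text
clock: 2.82
eef_pos: [504.8, -204.0, 246.0]
tcp_rot: [3.142, -0.0, 1.572]
contact_force: [-0.5, -0.2, 0.2]
opening: 0.995
grasp_force: 0.0
```

View 2, all parts clear (800-px coordinates): big blue top (400,280), black top (285,431), battery top (540,262), flux cap top (402,438), small blue (280,263), lying black (488,400).

```bash
python3 - <<'E'
from h import *
snap('wrist','w3'); s=sensors.sense(); print(s['qvel'].round(3))
im=cv2.imread('pics/w3.png'); cv2.imwrite('pics/w3b.png',cv2.resize(im,(800,600)))
E
```

```text
[-0.005  0.    -0.001 -0.003  0.    -0.002]
```

View pics/w3b.png

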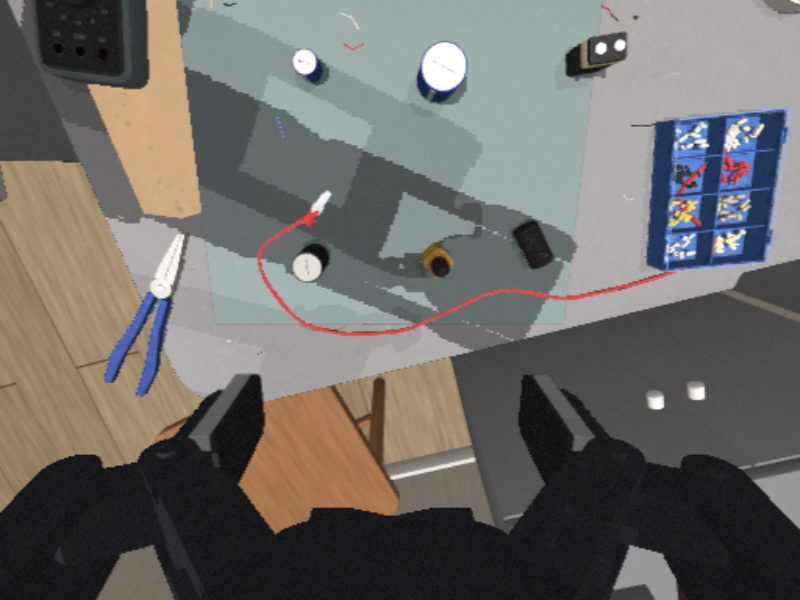

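View 3: big top (443,66), black top (307,267), battery terminals (601,48) and (619,45), flux cap top (441,268). Next I triangulate and crop the battery and flux to get their yaw.

```bash
cat >> h.py <<'E'
def ray(tag,u,v):
    z=np.load(f'pics/{tag}.npz');K,T=z['K'],z['T']
    r=T[:3,:3]@np.array([(u-K[0,2])/K[0,0],(v-K[1,2])/K[1,1],1]); return T[:3,3],r
def at(tag,u,v,z):
    c,r=ray(tag,u,v); return c+r*(z-c[2])/r[2]
def tri(obs):
    A=0;b=0
    for t,u,v in obs:
        c,r=ray(t,u,v);r=r/np.linalg.norm(r);M=np.eye(3)-np.outer(r,r);A=A+M;b=b+M@c
    return np.linalg.solve(A,b)
E
python3 - <<'E'
from h import *
s=.64
for k,a,b in (('big',(400,280),(443,66)),('black',(285,431),(307,267)),('batt',(540,262),(610,46.5)),('flux',(402,438),(441,268)),('small',(280,263),(304,62)),('lying',(487,399),(534,243))):
    print(k,tri([('w2',a[0]*s,a[1]*s),('w3',b[0]*s,b[1]*s)]).round(1))
def crop(t,x,y,w,h,W,H):
    im=cv2.imread(f'pics/{t}.png'); return cv2.resize(im[y:y+h,x:x+w],(W,H),interpolation=cv2.INTER_CUBIC)
A=crop('w3',355,12,60,45,400,300);B=crop('w3',250,140,60,45,400,300)
C=crop('w2',320,145,60,45,400,300);D=crop('w3',170,140,60,45,400,300)
cv2.imwrite('pics/c1.png',np.vstack([np.hstack([A,B]),np.hstack([C,D])]))
E
```

```text
big [540.5 -66.2  56.8]
black [ 438.4 -208.3   45.6]
batt [651.4 -53.3  53.4]
flux [ 543.2 -205.9   59.7]
small [441.4 -58.3  30.6]
lying [ 626.  -193.7   15.2]
```

View pics/c1.png

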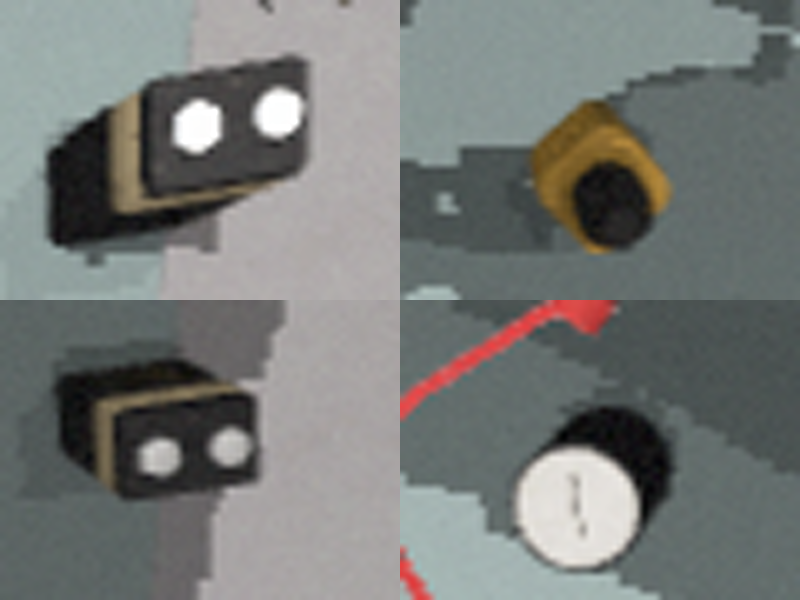

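The battery's long axis is about 9° from +x, and the flux faces sit at about 41°/−49°.

```bash
python3 - <<'E'
from h import *
s=.64
for k,a,b,z in (('big',(400,280),(443,66),54),('black',(285,431),(307,267),46),('batt',(540,262),(610,46.5),52),('flux',(402,438),(441,268),66),('small',(280,263),(304,62),34)):
    print(k,at('w2',a[0]*s,a[1]*s,z).round(1),at('w3',b[0]*s,b[1]*s,z).round(1))
print(sensors.sense()['eef_pos'],sensors.sense()['tcp_rot'])
E
```

```text
big [540.9 -67.   54. ] [540.4 -65.5  54. ]
black [ 439.1 -208.1   46. ] [ 437.9 -208.1   46. ]
batt [649.9 -53.   52. ] [654.1 -53.2  52. ]
flux [ 543.1 -201.6   66. ] [ 542.3 -204.4   66. ]
small [442.6 -57.6  34. ] [441.7 -59.   34. ]
[ 504.80559635 -204.08487028  245.93250282] [ 3.14156156e+00 -1.66174925e-04  1.57258582e+00]
```

>>> move_arm(
  motion=[
    [0, 0, 0, -0.002, -0.033, 0.03, 0.06],
    [0, 0, 0, -0.004, -0.066, 0.06, 0.055],
    [0, 0, 0, -0.004, -0.066, 0.1, 0.05],
    [0, 0, 0, -0.004, -0.066, 0.14, 0.05],
    [0, 0, 0, -0.004, -0.066, 0.17, 0.05],
    [0, 0, 0, -0.004, -0.066, 0.17, 0.05],
    [0, 0, 0, -0.004, -0.066, 0.17, 0.05],
    [0, 0, 0, -0.004, -0.066, 0.17, 0.05],
  ],
)

```text
clock: 3.88
eef_pos: [439.6, -209.6, 77.3]
tcp_rot: [3.139, 0.001, 1.571]
contact_force: [-0.1, -0.1, -0.2]
opening: 0.588
grasp_force: 0.0
```

```bash
python3 - <<'E'
from h import *
s=sensors.sense(); print(s['eef_pos'],s['tcp_rot'],s['opening'])
snap('wrist','w4');im=cv2.imread('pics/w4.png'); cv2.imwrite('pics/w4b.png',im[100:,100:412])
E
```

```text
[ 439.60104799 -209.61557839   77.27019009] [3.13939023e+00 1.04507964e-03 1.57120274e+00] 0.5877784208788568
```

View pics/w4b.png

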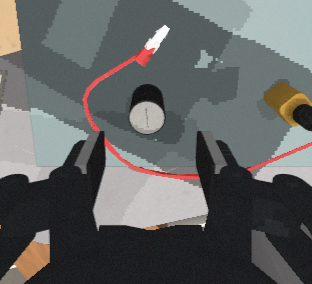

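Cap top is at full-frame (247,217), between the fingers' lines.

```bash
python3 - <<'E'
from h import *
print(at('w4',247.5,217.5,46))
E
```

```text
[ 437.98658526 -207.99265374   46.        ]
```

>>> move_arm(
  motion=[
    [0, 0, 0, 0.001, -0.001, 0.03, 0.05],
    [0, 0, 0, 0.001, -0.001, 0.059, 0.05],
    [0, 0, 0, 0.001, -0.001, 0.059, 0.05],
    [0, 0, 0, 0.001, -0.001, 0.059, 0.05],
    [0, 0, 0, 0.001, -0.001, 0.059, 0.015],
    [0, 0, 0, 0.001, -0.001, 0.059, 0.015],
    [0, 0, 0, 0.001, -0.001, 0.059, 0.015],
    [0, 0, 0, 0.001, -0.001, 0.059, 0.015],
  ],
  grip_force=30,
)

```text
clock: 4.92
eef_pos: [438.3, -208.8, 18.1]
tcp_rot: [3.14, 0.001, 1.571]
contact_force: [-1.2, 0.8, 8.3]
opening: 0.282
grasp_force: 29.0
```

>>> move_arm(
  motion=[
    [0, 0, 0, 0, 0, -0.04, 0.015],
    [0, 0, 0, 0, 0, -0.09, 0.015],
    [0, 0, 0, 0, 0, -0.14, 0.015],
    [0, 0, 0, 0.04, 0.005, -0.17, 0.015],
    [0, 0, 0, 0.09, 0.01, -0.2, 0.015],
    [0, 0, 0, 0.14, 0.02, -0.2, 0.015],
    [0, 0, 0, 0.19, 0.03, -0.2, 0.015],
    [0, 0, 0, 0.24, 0.04, -0.2, 0.015],
  ],
)

```text
clock: 5.92
eef_pos: [477.7, 33.3, 217.8]
tcp_rot: [3.14, -0.0, 1.571]
contact_force: [0.8, 0.2, 0.7]
opening: 0.284
grasp_force: 29.8
```

>>> move_arm(
  motion=[
    [0, 0, 0, 0.05, 0, 0, 0.015],
    [0, 0, 0, 0.1, 0, 0, 0.015],
    [0, 0, 0, 0.12, 0, 0, 0.015],
    [0, 0, 0, 0.12, 0, 0, 0.015],
    [0, 0, 0, 0.12, 0, 0, 0.015],
    [0, 0, 0, 0.12, 0, 0, 0.015],
  ],
)

```text
clock: 6.68
eef_pos: [477.6, 150.7, 217.0]
tcp_rot: [3.141, 0.0, 1.57]
contact_force: [0.2, -0.6, 0.2]
opening: 0.283
grasp_force: 29.8
```

```bash
python3 - <<'E'
from h import *
s=sensors.sense(); print(s['eef_pos'],s['tcp_rot'],s['opening'],s['grasp_force'],s['qvel'].round(3))
snap('wrist','w5');im=cv2.imread('pics/w5.png'); cv2.imwrite('pics/w5b.png',cv2.resize(im,(800,600)))
E
```

```text
[477.57120184 150.68815423 217.03558603] [3.14141621e+00 1.63846892e-04 1.56963824e+00] 0.28306093959845746 29.809582750458503 [-0.003  0.003  0.     0.     0.     0.004]
```

View pics/w5b.png

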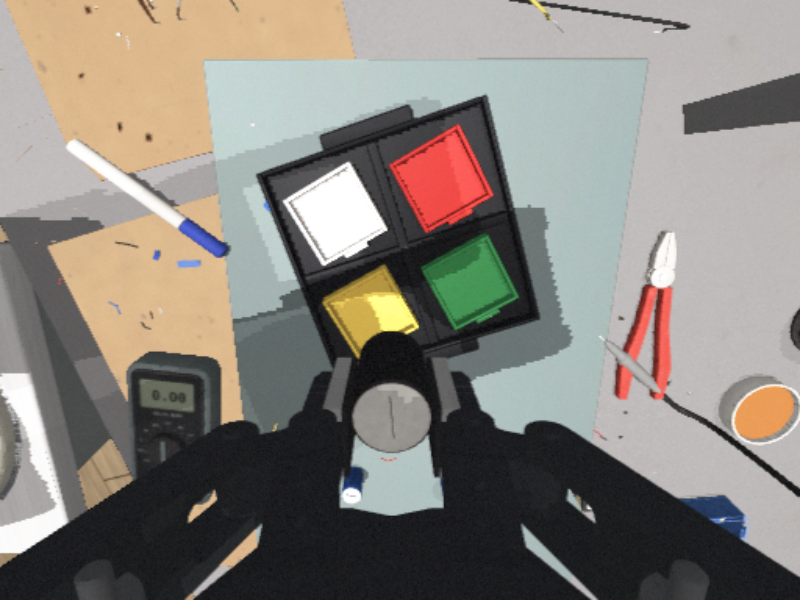

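View 5: rim corners are red (390,161)(459,125)(494,193)(427,232), green (421,267)(485,235)(518,296)(456,329), white (284,205)(350,163)(387,222)(318,265) and yellow (322,301)(386,265)(418,322). The part is gripped in the centre of the fingers.

```bash
python3 - <<'E'
from h import *
C=dict(red=[(390,161),(459,125),(494,193),(427,232)],green=[(421,267),(485,235),(518,296),(456,329)],white=[(284,205),(350,163),(387,222),(318,265)],yellow=[(322,301),(418,322)])
c={}
for k,l in C.items():
    p=np.array([at('w5',u*.64,v*.64,22) for u,v in l]); c[k]=p.mean(0); print(k,c[k].round(1), np.linalg.norm(p[1]-p[0]).round(1))
for a,b in (('red','green'),('white','yellow'),('red','white'),('green','yellow')): print(a,b,(c[a]-c[b]).round(1),np.linalg.norm(c[a]-c[b]).round(1))
print(np.mean(list(c.values()),0))
im,d,P=cloud('w5')
for k,(u,v) in dict(red=(442,178),green=(469,282),white=(335,214),yellow=(365,300)).items(): print(k,P[int(v*.64),int(u*.64)].round(1))
E
```

```text
red [515.9 214.4  22. ] 55.3
green [540.2 134.9  22. ] 54.8
white [434.9 188.3  22. ] 58.9
yellow [460.8 110.8  22. ] 79.5
red green [-24.3  79.5   0. ] 83.1
white yellow [-25.9  77.5   0. ] 81.7
red white [81. 26.  0.] 85.1
green yellow [79.4 24.   0. ] 83.0
[487.96027934 162.10318309  22.        ]
red [515.8 215.7   9.9]
green [541.1 133.3  11.5]
white [433.3 188.7   9.9]
yellow [455.1 117.   10. ]
```

>>> move_arm(
  motion=[
    [0, 0, 0, -0.04, -0.017, 0.02, 0.015],
    [0, 0, 0, -0.04, -0.017, 0.07, 0.015],
    [0, 0, 0, -0.04, -0.017, 0.12, 0.015],
    [0, 0, 0, -0.04, -0.017, 0.16, 0.015],
    [0, 0, 0, -0.04, -0.017, 0.175, 0.015],
    [0, 0, 0, -0.04, -0.017, 0.183, 0.015],
    [0, 0, 0, -0.04, -0.017, 0.191, 0.015],
    [0, 0, 0, -0.04, -0.017, 0.191, 0.015],
  ],
)

```text
clock: 7.72
eef_pos: [460.9, 111.7, 26.3]
tcp_rot: [3.141, -0.0, 1.571]
contact_force: [0.3, 0.5, 0.1]
opening: 0.277
grasp_force: 29.8
```

>>> move_arm(
  motion=[
    [0, 0, 0, 0, 0, 0.001, 0.015],
    [0, 0, 0, 0, 0, 0.001, 0.015],
    [0, 0, 0, 0, 0, 0.001, 0.05],
    [0, 0, 0, 0, 0, 0.001, 0.05],
    [0, 0, 0, 0, 0, 0.001, 0.05],
    [0, 0, 0, 0, 0, -0.03, 0.05],
    [0, 0, 0, 0, 0, -0.08, 0.05],
    [0, 0, 0, 0, 0, -0.13, 0.05],
  ],
)

```text
clock: 8.72
eef_pos: [460.1, 111.5, 157.1]
tcp_rot: [-3.141, 0.0, 1.571]
contact_force: [0.8, 0.6, -0.3]
opening: 0.584
grasp_force: 0.0
```

>>> move_arm(
  motion=[
    [0, 0, 0, -0.045, 0.02, 0, 0.06],
    [0, 0, 0, -0.09, 0.04, 0, 0.06],
    [0, 0, 0, -0.135, 0.06, 0, 0.06],
    [0, 0, 0, -0.178, 0.08, 0, 0.06],
    [0, 0, 0, -0.178, 0.08, 0.03, 0.06],
    [0, 0, 0, -0.178, 0.08, 0.06, 0.06],
    [0, 0, 0, -0.178, 0.08, 0.06, 0.06],
    [0, 0, 0, -0.178, 0.08, 0.06, 0.06],
  ],
)

```text
clock: 9.72
eef_pos: [541.0, -66.3, 96.7]
tcp_rot: [3.141, 0.0, 1.571]
contact_force: [0.3, 0.1, -0.1]
opening: 0.7
grasp_force: 0.0
```

```bash
python3 - <<'E'
from h import *
s=sensors.sense(); print(s['eef_pos'],s['tcp_rot'],s['opening'],s['qvel'].round(3))
snap('wrist','w6')
im,d,P=cloud('w6')
# pale top of big cap: points near z 48..60, near expected
m=(abs(P[...,2]-54)<5)&(np.hypot(P[...,0]-541,P[...,1]+66)<30)&(d>0)
Q=P[m];print(len(Q),Q.mean(0),Q.min(0),Q.max(0))
E
```

```text
[540.9948367  -66.31734146  96.68442021] [3.14096131e+00 8.45745265e-05 1.57096681e+00] 0.6995210342811818 [ 0.001 -0.015 -0.008 -0.    -0.003  0.   ]
1555 [540.80013467 -64.50666586  52.92015999] [525.3472466  -80.94866039  49.08707963] [556.67069785 -49.43673849  54.77039752]
```

>>> move_arm(
  motion=[
    [0, 0, 0, 0.001, 0, 0.04, 0.06],
    [0, 0, 0, 0.001, 0, 0.076, 0.06],
    [0, 0, 0, 0.001, 0, 0.076, 0.06],
    [0, 0, 0, 0.001, 0, 0.076, 0.06],
    [0, 0, 0, 0.001, 0, 0.076, 0.022],
    [0, 0, 0, 0.001, 0, 0.076, 0.022],
    [0, 0, 0, 0.001, 0, 0.076, 0.022],
    [0, 0, 0, 0.001, 0, 0.076, 0.022],
  ],
  grip_force=40,
)

```text
clock: 10.78
eef_pos: [541.6, -65.5, 21.4]
tcp_rot: [3.139, 0.0, 1.571]
contact_force: [-1.7, 0.3, 9.1]
opening: 0.361
grasp_force: 39.0
```

>>> move_arm(
  motion=[
    [0, 0, 0, 0, 0, -0.04, 0.022],
    [0, 0, 0, 0, 0, -0.09, 0.022],
    [0, 0, 0, 0.03, 0, -0.13, 0.022],
    [0, 0, 0, 0.08, -0.005, -0.13, 0.022],
    [0, 0, 0, 0.13, -0.01, -0.13, 0.022],
    [0, 0, 0, 0.18, -0.015, -0.13, 0.022],
    [0, 0, 0, 0.23, -0.02, -0.13, 0.022],
    [0, 0, 0, 0.28, -0.025, -0.13, 0.022],
  ],
)

```text
clock: 11.78
eef_pos: [515.4, 216.3, 150.8]
tcp_rot: [3.14, -0.0, 1.571]
contact_force: [0.3, -0.1, -0.4]
opening: 0.362
grasp_force: 39.8
```

>>> move_arm(
  motion=[
    [0, 0, 0, 0, 0, 0.02, 0.022],
    [0, 0, 0, 0, 0, 0.06, 0.022],
    [0, 0, 0, 0, 0, 0.09, 0.022],
    [0, 0, 0, 0, 0, 0.11, 0.022],
    [0, 0, 0, 0, 0, 0.118, 0.022],
    [0, 0, 0, 0, 0, 0.121, 0.022],
    [0, 0, 0, 0, 0, 0.121, 0.022],
  ],
)

```text
clock: 12.65
eef_pos: [516.0, 214.8, 29.6]
tcp_rot: [3.141, -0.0, 1.571]
contact_force: [-0.8, 0.2, -0.0]
opening: 0.364
grasp_force: 39.8
```

>>> move_arm(
  motion=[
    [0, 0, 0, 0, 0, 0.001, 0.022],
    [0, 0, 0, 0, 0, 0.001, 0.022],
    [0, 0, 0, 0, 0, 0.001, 0.055],
    [0, 0, 0, 0, 0, 0.001, 0.055],
    [0, 0, 0, 0, 0, 0.001, 0.055],
    [0, 0, 0, 0, 0, -0.03, 0.055],
    [0, 0, 0, 0, 0, -0.08, 0.055],
    [0, 0, 0, 0, 0, -0.13, 0.055],
  ],
)

```text
clock: 13.65
eef_pos: [515.2, 214.5, 160.0]
tcp_rot: [-3.141, 0.0, 1.571]
contact_force: [0.9, 0.2, 0.0]
opening: 0.645
grasp_force: 0.0
```

To row units: -0.157 rad is -0.0393.

>>> move_arm(
  motion=[
    [0, 0, -0.0125, -0.045, 0.023, 0, 0.055],
    [0, 0, -0.025, -0.09, 0.046, 0, 0.055],
    [0, 0, -0.0393, -0.135, 0.069, 0, 0.055],
    [0, 0, -0.0393, -0.18, 0.092, 0, 0.055],
    [0, 0, -0.0393, -0.225, 0.115, 0, 0.055],
    [0, 0, -0.0393, -0.268, 0.137, 0, 0.055],
    [0, 0, -0.0393, -0.268, 0.137, 0.03, 0.055],
    [0, 0, -0.0393, -0.268, 0.137, 0.06, 0.055],
  ],
)

```text
clock: 14.65
eef_pos: [652.8, -54.3, 98.2]
tcp_rot: [3.141, 0.0, 1.726]
contact_force: [1.1, 0.0, -0.7]
opening: 0.644
grasp_force: 0.0
```

>>> move_arm(
  motion=[
    [0, 0, 0, 0, 0, 0, 0.055],
    [0, 0, 0, 0, 0, 0, 0.055],
    [0, 0, 0, 0, 0, 0, 0.055],
  ],
)

```text
clock: 15.02
eef_pos: [653.5, -53.2, 100.4]
tcp_rot: [3.139, 0.001, 1.728]
contact_force: [0.7, -0.0, 0.4]
opening: 0.644
grasp_force: 0.0
```

```bash
python3 - <<'E'
from h import *
s=sensors.sense(); print(s['eef_pos'],s['tcp_rot'],s['opening'],s['qvel'].round(3))
snap('wrist','w7')
im,d,P=cloud('w7')
m=(abs(P[...,2]-50)<4)&(np.hypot(P[...,0]-652,P[...,1]+53)<30)&(d>0)
Q=P[m];print(len(Q),Q.mean(0),Q.min(0),Q.max(0));print(cv2.minAreaRect(Q[:,:2].astype(np.float32)))
b=cv2.imread('pics/w7.png');b[m]=(0,0,255);cv2.imwrite('pics/w7b.png',np.hstack([cv2.imread('pics/w7.png')[100:,100:412],b[100:,100:412]]))
E
```

```text
[653.50383465 -53.23928062 100.4462583 ] [3.13938149e+00 5.58710887e-04 1.72812600e+00] 0.6441592808612222 [ 0.    -0.002  0.003  0.    -0.002 -0.   ]
780 [654.09374523 -51.49900443  49.56586873] [640.52251461 -62.38514076  46.17921392] [667.80107179 -42.49269347  53.96198916]
((654.1693115234375, -52.00049591064453), (26.176271438598633, 16.800504684448242), 9.838332176208496)
```

View pics/w7b.png

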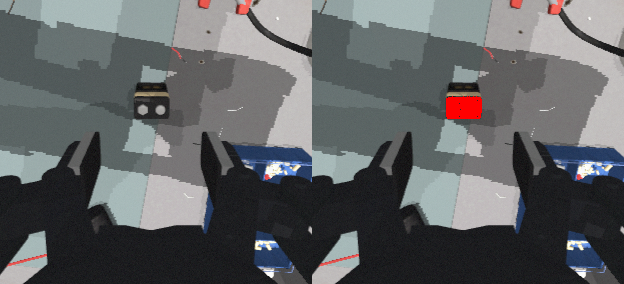

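The battery top is found at (654,−52) with yaw 9.8°, aligned with the fingers.

>>> move_arm(
  motion=[
    [0, 0, 0, 0.001, 0, 0.04, 0.055],
    [0, 0, 0, 0.001, 0, 0.08, 0.055],
    [0, 0, 0, 0.001, 0, 0.08, 0.055],
    [0, 0, 0, 0.001, 0, 0.08, 0.055],
    [0, 0, 0, 0.001, 0, 0.08, 0.016],
    [0, 0, 0, 0.001, 0, 0.08, 0.016],
    [0, 0, 0, 0.001, 0, 0.08, 0.016],
    [0, 0, 0, 0.001, 0, 0.08, 0.016],
  ],
  grip_force=40,
)

```text
clock: 16.08
eef_pos: [653.5, -52.5, 20.7]
tcp_rot: [3.139, 0.001, 1.728]
contact_force: [-1.0, -0.5, 6.6]
opening: 0.297
grasp_force: 39.1
```

>>> move_arm(
  motion=[
    [0, 0, 0, 0, 0, -0.04, 0.016],
    [0, 0, 0, 0, 0, -0.09, 0.016],
    [0, 0, 0, 0.02, -0.008, -0.13, 0.016],
    [0, 0, 0, 0.065, -0.026, -0.13, 0.016],
    [0, 0, 0, 0.11, -0.044, -0.13, 0.016],
    [0, 0, 0, 0.155, -0.063, -0.13, 0.016],
    [0, 0, 0, 0.2025, -0.0825, -0.13, 0.016],
    [0, 0, 0, 0.2025, -0.0825, -0.13, 0.016],
  ],
)

```text
clock: 17.08
eef_pos: [537.6, 137.1, 149.7]
tcp_rot: [3.141, -0.001, 1.731]
contact_force: [-0.2, 1.0, 0.2]
opening: 0.299
grasp_force: 39.6
```

>>> move_arm(
  motion=[
    [0, 0, 0, 0, 0, 0.02, 0.016],
    [0, 0, 0, 0, 0, 0.06, 0.016],
    [0, 0, 0, 0, 0, 0.09, 0.016],
    [0, 0, 0, 0, 0, 0.11, 0.016],
    [0, 0, 0, 0, 0, 0.118, 0.016],
    [0, 0, 0, 0, 0, 0.122, 0.016],
    [0, 0, 0, 0, 0, 0.122, 0.016],
  ],
)

```text
clock: 17.95
eef_pos: [540.1, 134.7, 27.9]
tcp_rot: [3.14, -0.0, 1.728]
contact_force: [0.0, -0.7, 0.0]
opening: 0.298
grasp_force: 39.6
```

>>> move_arm(
  motion=[
    [0, 0, 0, 0, 0, 0, 0.016],
    [0, 0, 0, 0, 0, 0, 0.048],
    [0, 0, 0, 0, 0, 0, 0.048],
    [0, 0, 0, 0, 0, 0, 0.048],
    [0, 0, 0, 0, 0, -0.03, 0.048],
    [0, 0, 0, 0, 0, -0.08, 0.048],
    [0, 0, 0, 0, 0, -0.13, 0.048],
  ],
)

```text
clock: 18.82
eef_pos: [538.9, 134.6, 158.0]
tcp_rot: [-3.141, 0.0, 1.728]
contact_force: [0.4, -0.4, 0.2]
opening: 0.558
grasp_force: 0.0
```

To row units: -0.558 rad is -0.1395.

>>> move_arm(
  motion=[
    [0, 0, -0.0175, -0.045, -0.0066, 0, 0.048],
    [0, 0, -0.035, -0.09, -0.013, 0, 0.048],
    [0, 0, -0.0525, -0.135, -0.02, 0, 0.048],
    [0, 0, -0.07, -0.18, -0.0265, 0, 0.048],
    [0, 0, -0.0875, -0.225, -0.033, 0, 0.048],
    [0, 0, -0.105, -0.27, -0.04, 0, 0.048],
    [0, 0, -0.1225, -0.31, -0.0457, 0, 0.048],
    [0, 0, -0.1395, -0.3345, -0.0493, 0, 0.048],
  ],
)

```text
clock: 19.82
eef_pos: [542.7, -205.3, 156.8]
tcp_rot: [-3.142, 0.0, 2.287]
contact_force: [-0.5, 0.3, -0.6]
opening: 0.56
grasp_force: 0.0
```

>>> move_arm(
  motion=[
    [0, 0, 0, 0, 0, 0.03, 0.048],
    [0, 0, 0, 0, 0, 0.047, 0.048],
    [0, 0, 0, 0, 0, 0.047, 0.048],
    [0, 0, 0, 0, 0, 0.047, 0.048],
  ],
)

```text
clock: 20.32
eef_pos: [543.3, -203.1, 110.4]
tcp_rot: [3.141, 0.0, 2.286]
contact_force: [0.1, -0.4, 0.5]
opening: 0.565
grasp_force: 0.0
```

```bash
python3 - <<'E'
from h import *
s=sensors.sense(); print(s['eef_pos'],s['tcp_rot'],s['opening'],s['qvel'].round(3))
im,d=snap('wrist','w8');im,d,P=cloud('w8')
n=np.hypot(P[...,0]-543,P[...,1]+203)<30
m=(abs(P[...,2]-66)<4)&n&(d>0)
Q=P[m];print(len(Q),Q.mean(0),Q.min(0),Q.max(0))
hsv=cv2.cvtColor(im,cv2.COLOR_RGB2HSV);y=n&(hsv[...,1]>130)&(hsv[...,2]>60)&(P[...,2]>8)&(P[...,2]<41)
print(y.sum(),cv2.minAreaRect(P[y][:,:2].astype(np.float32)))
cv2.imwrite('pics/w8b.png',cv2.resize(cv2.imread('pics/w8.png')[150:300,150:350],(800,600)))
E
```

```text
[ 543.26826851 -203.12798193  110.41204017] [3.14136382e+00 4.03628958e-04 2.28633107e+00] 0.565290910908196 [-0.002 -0.011 -0.006 -0.001 -0.001 -0.002]
91 [ 543.09577793 -206.46974416   64.51923131] [ 539.61701133 -210.17218965   62.04608936] [ 547.22391491 -202.92645592   66.47131101]
462 ((542.4979248046875, -206.6927490234375), (20.394996643066406, 19.910934448242188), 41.14494323730469)
```

View pics/w8b.png

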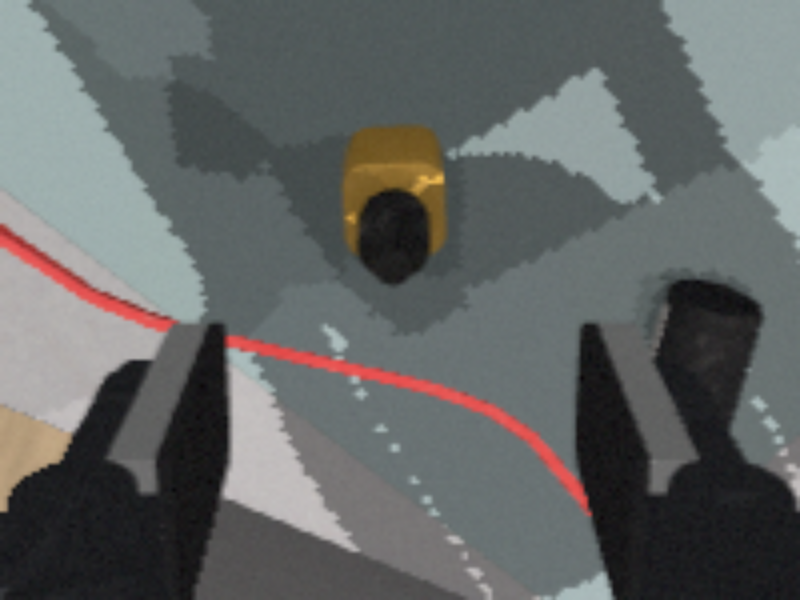

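The bottle is square to the fingers with its body centre at (542.6,−206); lying cap is clear of the right finger.

>>> move_arm(
  motion=[
    [0, 0, 0, -0.0015, -0.0025, 0.03, 0.048],
    [0, 0, 0, -0.0015, -0.0025, 0.065, 0.048],
    [0, 0, 0, -0.0015, -0.0025, 0.094, 0.048],
    [0, 0, 0, -0.0015, -0.0025, 0.094, 0.048],
    [0, 0, 0, -0.0015, -0.0025, 0.094, 0.01],
    [0, 0, 0, -0.0015, -0.0025, 0.094, 0.01],
    [0, 0, 0, -0.0015, -0.0025, 0.094, 0.01],
    [0, 0, 0, -0.0015, -0.0025, 0.094, 0.01],
  ],
  grip_force=40,
)

```text
clock: 21.38
eef_pos: [543.3, -206.6, 17.7]
tcp_rot: [3.14, 0.003, 2.286]
contact_force: [0.1, 1.3, 8.3]
opening: 0.232
grasp_force: 39.8
```

>>> move_arm(
  motion=[
    [0, 0, 0, 0, 0, -0.04, 0.01],
    [0, 0, 0, 0, 0, -0.09, 0.01],
    [0, 0, 0, 0.02, 0.0095, -0.135, 0.01],
    [0, 0, 0, 0.06, 0.029, -0.14, 0.01],
    [0, 0, 0, 0.1, 0.048, -0.14, 0.01],
    [0, 0, 0, 0.14, 0.067, -0.14, 0.01],
    [0, 0, 0, 0.18, 0.086, -0.14, 0.01],
    [0, 0, 0, 0.22, 0.105, -0.14, 0.01],
  ],
)

```text
clock: 22.38
eef_pos: [476.7, 30.1, 156.8]
tcp_rot: [3.14, 0.001, 2.286]
contact_force: [0.3, 0.0, -0.6]
opening: 0.236
grasp_force: 39.4
```

>>> move_arm(
  motion=[
    [0, 0, 0, 0.04, 0.019, 0, 0.01],
    [0, 0, 0, 0.08, 0.038, 0, 0.01],
    [0, 0, 0, 0.12, 0.058, 0, 0.01],
    [0, 0, 0, 0.149, 0.072, 0, 0.01],
    [0, 0, 0, 0.149, 0.072, 0.03, 0.01],
    [0, 0, 0, 0.149, 0.072, 0.06, 0.01],
    [0, 0, 0, 0.149, 0.072, 0.06, 0.01],
    [0, 0, 0, 0.149, 0.072, 0.06, 0.01],
  ],
)

```text
clock: 23.38
eef_pos: [434.3, 188.7, 97.0]
tcp_rot: [3.14, 0.0, 2.286]
contact_force: [0.6, 0.4, -0.0]
opening: 0.233
grasp_force: 39.3
```

```bash
python3 - <<'E'
from h import *
s=sensors.sense(); print(s['eef_pos'],s['tcp_rot'],s['opening'],s['grasp_force'])
snap('side','s1');snap('scene','s2')
a=cv2.resize(cv2.imread('pics/s1.png')[130:230,150:290],(400,300));b=cv2.resize(cv2.imread('pics/s2.png')[140:290,120:320],(400,300))
cv2.imwrite('pics/s12.png',np.hstack([a,b]))
E
```

```text
[434.29478071 188.69193136  97.0086232 ] [3.14044416e+00 3.86876336e-04 2.28563458e+00] 0.2331475752397817 39.346473813056946
```

View pics/s12.png

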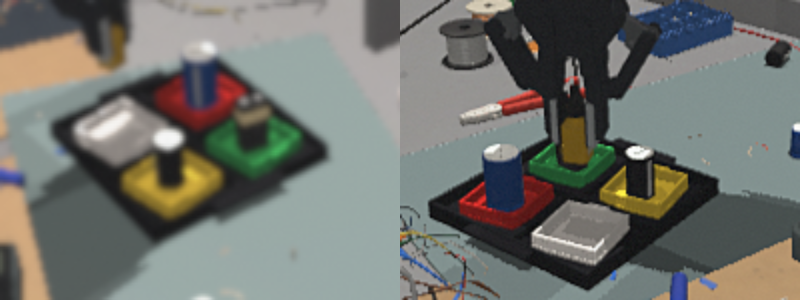

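Three parts stand in their cups (big blue, battery, black), and the white cup is empty with the bottle held upright above it. Lowering it now.

>>> move_arm(
  motion=[
    [0, 0, 0, 0, 0, 0.03, 0.01],
    [0, 0, 0, 0, 0, 0.055, 0.01],
    [0, 0, 0, 0, 0, 0.066, 0.01],
    [0, 0, 0, 0, 0, 0.0715, 0.01],
    [0, 0, 0, 0, 0, 0.0715, 0.01],
    [0, 0, 0, 0, 0, 0.0715, 0.01],
  ],
)

```text
clock: 24.22
eef_pos: [434.3, 188.8, 25.0]
tcp_rot: [3.14, 0.0, 2.286]
contact_force: [-0.1, -0.3, 0.4]
opening: 0.235
grasp_force: 39.4
```

>>> move_arm(
  motion=[
    [0, 0, 0, 0, 0, 0, 0.045],
    [0, 0, 0, 0, 0, 0, 0.045],
    [0, 0, 0, 0, 0, 0, 0.045],
    [0, 0, 0, 0, 0, -0.03, 0.045],
    [0, 0, 0, 0, 0, -0.08, 0.045],
    [0, 0, 0, 0, 0, -0.13, 0.045],
    [0, 0, 0, 0, 0, -0.18, 0.045],
    [0, 0, 0, 0, 0, -0.18, 0.045],
  ],
)

```text
clock: 25.22
eef_pos: [435.9, 189.5, 208.1]
tcp_rot: [3.135, 0.002, 2.286]
contact_force: [0.0, 0.0, -0.6]
opening: 0.527
grasp_force: 0.0
```

```bash
python3 - <<'E'
from h import *
snap('scene','s3');snap('side','s4')
a=cv2.resize(cv2.imread('pics/s4.png')[130:310,130:370],(400,300));b=cv2.resize(cv2.imread('pics/s3.png')[130:294,120:400],(400,300))
cv2.imwrite('pics/s34.png',np.hstack([a,b]))
E
```

```text
(no output)
```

View pics/s34.png

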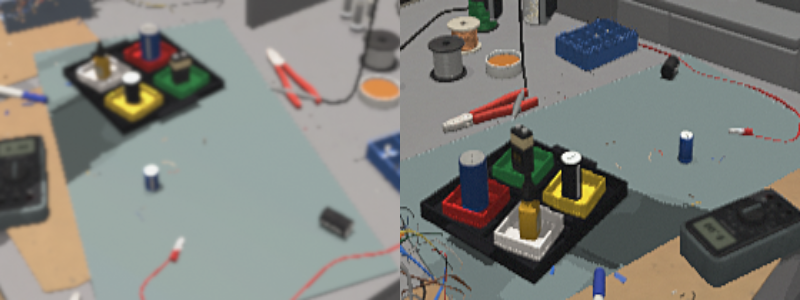

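All four parts stand upright in their cups, and the look-alikes are where they started. Handing in.

```bash
python3 -c "
from rig import order; print(order.sign_off())"
```

```text
the job is handed in; nothing more can be done
None
```

The job is handed in at about 25 s of the 99 s allowed: in the last pictures all four parts stand upright in their own cups and both look-alikes are where they started, though the hand-in returned no verdict.

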